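Clear the tester, latch its guard and press start

TASK

Make the high-voltage board tester ready and start it: lay the red and the black screwdriver that were left on its deck flat in the blue tool tray (do not drop or throw them), then push the clear sliding guard shut until its catch clicks in. Only then press the green start button fully down and let it come up again; leave the wash bottle, the roll of amber tape and everything else where it is.

Things in the scene. Friction and masses are not known exactly. Their poses are not given: they have to be found in the camera images.
- tester: Fixed grey tester, 370 (x) x 180 (y) x 117 mm. Origin: on the bench, 180 mm from its near end; x points away from the robot along the guard's slide; small yaw. Deck 45 mm high; the open bed, flat, spans x = 15 to 175, y = -90 to 90 mm. End stop at x = 176 to 192 mm, 84 mm high; on it at y = -60 mm a black bridge 117 mm high with the sprung catch roller.
- guard (a joint): Opening of the clear yellow-edged guard, m: 0 shut on its end stop, 0.175 wide open (slid toward the robot, tester's -x). A hood 170 x 176 mm from the deck to 86 mm high; shut, it covers the bed. About 1.5 N of friction; stays where left. From 0.012 the catch resists with up to 9 N; past 0.003 it snaps over, pulls the guard to 0 and holds it.
- guard_flag (a point): Centre of the black upright push flag on the guard (moves with it; axes as the tester's): 10 mm thick (x), 70 mm wide (y), 35 mm high; stands on the guard's top at 85 mm, top edge 120 mm above the bench. Guard shut: at x = 100, y = 0 mm of the tester's frame.
- driver_red_grip (a point): Centre of the red handle (cylinder along y, 19 mm diameter, 85 mm long) of the red screwdriver, 178 mm long, 52 g; balances near here. y points away from the tip; the 5 mm shaft reaches 132 mm along -y of this point. Starts lying flat on the deck across the guard's way, roughly along the tester's y, handle to the left.
- driver_black_grip (a point): Centre of the black handle (cylinder along y, 16 mm diameter, 80 mm long) of the black screwdriver, 163 mm long, 36 g. Axes as for the red one; 4 mm shaft to 120 mm along -y of this point. Lies beside the red one, about 67 mm apart; which of the two is nearer the robot varies.
- tray_in (a point): Middle of the inner floor (4 mm above the bench) of the fixed blue tool tray; inside 222 mm along its x and 152 mm along its y, walls 4 mm thick, rim 18 mm above the bench. Turns by a small yaw.
- start_box: Fixed grey start box, 112 x 100 x 140 mm; origin on the bench under it, x points away from its front, small yaw. Front face slopes 40 degrees and bears the button; a yellow visor, 7 mm thick, underside 133 mm high, spans x = -44 to 66, y = -50 to 50 mm over it: no way in from straight above. Stands right of the tester, or left behind the blue vice, in exchange with the bottle.
- start_button_top (a point): Centre of the top face of the green cap, 40 mm diameter, standing 12 mm proud of a 56 mm housing. z is the cap's outward normal, tilted 40 degrees from vertical toward the box's front (-x of the box); x runs up the slope. Unpressed at x = -20, y = 0, z = 73 mm of the box's frame. Moves with the cap.
- start_button (a joint): How far the start button is pressed, m: 0 up, 0.008 fully down; a spring brings it up. It takes 1.8 N to begin and 6 N fully down along its axis.
- wash_bottle: White pump bottle with a blue head, 66 mm diameter, 137 mm high, loose, to be left alone; origin under its middle. Stands right of the tester or left behind the vice, where the start box is not.
- kapton_roll: Roll of amber tape lying flat, 62 mm diameter, 19 mm high, loose, to be left alone; origin under its middle.
- driver_red: The red screwdriver's body; origin under the middle of its length, 43.5 mm along -y and 10 mm below driver_red_grip; same axes.
- driver_black: The black screwdriver's body; origin under the middle of its length, 38 mm along -y and 8 mm below driver_black_grip; same axes.
Not all that is in view belongs to the job. Of the things that look like the start_box, the larger one is meant.

How it is judged:
On the way, in this order (a step that is already met when the one before it is completed fails the run):
1. both screwdrivers lie flat in the tray, let go and at rest (x of driver_red_grip in the frame of tray_in between -0.105 and 0.105 m and y of driver_red_grip in the frame of tray_in between -0.072 and 0.072 m and z of driver_red_grip in the frame of tray_in between 0 and 0.02 m and angle between driver_red_grip's own y axis and vertical between 1.46 and 1.68 rad and x of driver_black_grip in the frame of tray_in between -0.105 and 0.105 m and y of driver_black_grip in the frame of tray_in between -0.072 and 0.072 m and z of driver_black_grip in the frame of tray_in between 0 and 0.02 m and angle between driver_black_grip's own y axis and vertical between 1.46 and 1.68 rad and linear speed of each of driver_red, driver_black below 0.03 m/s and contact force between the fingers and driver_red below 0.1 N and contact force between the fingers and driver_black below 0.1 N), for 0.2 s.
2. the guard is shut and caught (value of joint guard below 0.003 m), for 0.2 s.
3. the start button is fully down (value of joint start_button above 0.007 m), for 0.05 s.
At the end, for the whole second after the job is handed in: Both screwdrivers lie flat (within about 6 degrees of level) and at rest in the tray, handle middles inside its walls and less than 20 mm above its floor; the guard is shut within 3 mm and held by its catch; the start button, pressed past 7 of its 8 mm after that, has come up again to within 1 mm (x of driver_red_grip in the frame of tray_in between -0.105 and 0.105 m and y of driver_red_grip in the frame of tray_in between -0.072 and 0.072 m and z of driver_red_grip in the frame of tray_in between 0 and 0.02 m and angle between driver_red_grip's own y axis and vertical between 1.46 and 1.68 rad and x of driver_black_grip in the frame of tray_in between -0.105 and 0.105 m and y of driver_black_grip in the frame of tray_in between -0.072 and 0.072 m and z of driver_black_grip in the frame of tray_in between 0 and 0.02 m and angle between driver_black_grip's own y axis and vertical between 1.46 and 1.68 rad and linear speed of each of driver_red, driver_black below 0.03 m/s and value of joint guard below 0.003 m and value of joint start_button below 0.001 m); the robot touches nothing.
It fails at once if the start button is pressed (more than 3 mm) while the guard is open (more than 5 mm) (value of joint start_button above 0.003 m and value of joint guard above 0.005 m).
It fails at once if a screwdriver is dropped from more than about 30 mm or thrown (moves faster than 0.8 m/s with no finger on it) ((linear speed of driver_red above 0.8 m/s and contact force between the fingers and driver_red below 0.05 N) or (linear speed of driver_black above 0.8 m/s and contact force between the fingers and driver_black below 0.05 N)).
It fails at once if the wash bottle is moved more than 30 mm or tipped (distance of wash_bottle from where it was at the start of the episode above 0.03 m or angle between wash_bottle's own z axis and vertical above 0.4 rad).
It fails at once if the amber tape roll is moved more than 30 mm (distance of kapton_roll from where it was at the start of the episode above 0.03 m).
It also fails if it takes over 72 s, if anything falls off the work surface, if the arm or the gripper's body presses on something with over 40 N, if the wrist force passes 120 N, or if a joint passes its speed limit or range.

ROBOT

A 6-joint arm with a two-finger parallel gripper is mounted at the origin on a cart in front of the work surface, level with it; the furniture and walls round the work are solid. World frame = base frame: x ahead of the robot, y to its left, z up, the work surface at z = 0. Lengths are in m, angles in rad, forces in N, time in s.
With the tool pointing down it reaches from about 0.35 to 0.85 m from the base axis. Payload 8.1 kg.
Tool frame: the origin (TCP) lies between the finger pads; the fingertips stand 14 mm ahead of it and the grasp point (between the pads) lies 5 mm behind it; z points along the fingers, y is the line along which they close (so a half turn about z gives the same grasp; the last joint's range is limited). The gripper opens to 93 mm and grips with 3 to 60 N. Pads are 15 mm wide; open, the fingers measure 128 mm over their backs; the gripper's body (75 mm by 188 mm) begins 65 mm behind the grasp point.
Start: joints at [-1.408, 0.13, 1.488, -0, 1.523, -0.085], TCP at [0.147, -0.582, 0.233] pointing down, gripper open.
Joint ranges: [-2.96, 2.96], [-0.89, 2.26], [0.02, 2.5], [-1.34, 4.48], [0, 2.73], [-2.66, 2.66]. Speed limits (rad/s): [2.39, 2.39, 2.79, 3.14, 3.14, 3.14].

INTERFACE

Orientations are given as a rotation vector (axis times angle).
In Python, from plant import robot gives the robot as it stands.
- The arm moves only by the tool arm_command, never from a script. Its argument "targets" is a list of rows, each an object of numbers: "x", "y", "z": the shift along the world's x, y, z in units of 500 mm (1.0 is 500 mm); "rx", "ry", "rz": the turn, a rotation vector about the world's x, y, z in units of 2 rad (1.0 is 2 rad); "claw": the closure in counts, from 0 (fully open) to 255 (shut). In form: [{"x": .., "y": .., "z": .., "rx": .., "ry": .., "rz": .., "claw": ..}, ...]. A call has 1 to 10 rows; each row is the pose to reach, as a shift and turn from the pose commanded when the call began; what a row does not reach only later rows make up. A row lasts 1/12 s, in which the tool goes at most 41.7 mm and 7.16 degrees, less where a joint would pass 70% of its speed; a pose out of reach is approached as far as the arm can. A call with a number of a shift or a turn outside -1 to 1 is refused whole. A call with a gripper value outside its range is refused whole. The fingers move at their own pace and stop on an object; "squeeze" is the grip in N (left out, the last holds). Time passes only in rows, so rows that repeat a pose let the fingers close. It gives the time, the measured TCP pose, the force, the opening and the grip force at its end, in the units of the state.
- robot.read_state(): the state, without advancing time (a new reading comes with each control period).
- robot.read_camera(name): name is "scene" or "top" or "wrist"; returns (picture, depth): 384x512x3 uint8, red, green, blue; 384x512 float32, m along the optical axis (not along the pixel's ray), 0 where there is no reading.
- robot.get_calibration(name): a dict with "intrinsics" (3x3 intrinsics, pixels), "origin" and "orientation" of the camera in the world. Camera axes: x right, y up, looking along -z (the intrinsics and any distortion apply to the point x, -y, -z); pixel columns grow to the right and rows downward; lengths in m; the calibration is good to about 2 mm. A picture is of the moment at which its call begins: read the wrist's pose just before it. get_calibration takes no time and is no camera call; for the wrist camera it gives the pose at the moment of the call.
- robot.close_job(): hands the job in; it is judged then, once.
The state is a dict: "t": time; "q": joint angles; "dq": joint speeds; "joint_torque": joint torques, N m; "tool_pos": TCP position; "orientation": TCP orientation; "force": force on the tool from outside, world axes, zero at the start; "wrist_torque": the same for the moment, N m; "opening": finger opening in m; "gripper_force": force on a finger pad.
Only numpy, scipy, OpenCV 4.12 (cv2) and the standard library are available. Lean on these libraries where they do the work, as an engineer would, in place of code of your own. Each camera call takes 0.05 s, during which the arm holds its last target. There are 200 camera calls.

## Working session

There is one attempt and no reset: what is moved stays moved. The work goes in short steps, Python scripts to look and compute and a tool call to move; the robot and the scene stay as the last step left them, time stands still between calls to the robot, and variables do not carry over. Pictures are saved under pics/ and viewed, at most 10 in all, crops included, and the job is handed in when it is done.

Besides the shell and the picture viewer there is one more tool, called after "Request:" in YAML: its name, and indented under it one key for each argument. arm_command: Moves the arm, as the interface text tells. Shifts and turns lie within -1 to 1; 1 stands for 500 mm of shift or 2 rad of turn. Its arguments: {"type":"object","properties":{"targets":{"type":"array","items":{"type":"object","properties":{"x":{"type":"number","minimum":-1,"maximum":1},"y":{"type":"number","minimum":-1,"maximum":1},"z":{"type":"number","minimum":-1,"maximum":1},"rx":{"type":"number","minimum":-1,"maximum":1},"ry":{"type":"number","minimum":-1,"maximum":1},"rz":{"type":"number","minimum":-1,"maximum":1},"claw":{"type":"number"}}}},"squeeze":{"type":"number"}},"required":["targets"]}

```bash
mkdir -p pics
cat > h.py <<'E'
import numpy as np, cv2
from plant import robot
def cam(n):
    c=robot.get_calibration(n); p,d=robot.read_camera(n); 
    K=np.array(c["intrinsics"]);R=np.array(c["orientation"]);
    if R.shape!=(3,3): R=cv2.Rodrigues(R.astype(float))[0]
    o=np.array(c["origin"])
    v,u=np.mgrid[0:384,0:512]
    P=np.stack([(u-K[0,2])/K[0,0]*d,-(v-K[1,2])/K[1,1]*d,-d],-1)@R.T+o
    P[d<=0]=np.nan
    return p,d,P,c
def save(n,name):
    p,d,P,c=cam(n); cv2.imwrite(f"pics/{name}.png",p[:,:,::-1]); np.savez(f"{name}.npz",p=p,P=P); return p,P,c
E
python3 - <<'E'
from h import *
for n in("top","scene"):
    p,P,c=save(n,n+"0"); print(n,c)
print(robot.read_state())
a=cv2.imread("pics/top0.png");b=cv2.imread("pics/scene0.png")
E
```

```text
top {'intrinsics': array([[431.019486  ,   0.        , 255.02981652],
       [  0.        , 431.019486  , 192.62214274],
       [  0.        ,   0.        ,   1.        ]]), 'origin': array([ 0.43094862, -0.115303  ,  1.37582446]), 'orientation': array([ 0.06532729, -0.07767843, -1.56698318])}
scene {'intrinsics': array([[418.76329391,   0.        , 250.98252648],
       [  0.        , 418.76329391, 191.70220199],
       [  0.        ,   0.        ,   1.        ]]), 'origin': array([ 0.44071573, -1.10889099,  1.38086277]), 'orientation': array([ 0.67711116, -0.03775228, -0.1124939 ])}
{'t': 0.1, 'q': array([-1.40845890e+00,  1.31084454e-01,  1.48914907e+00, -2.59562558e-05,
        1.52301494e+00, -8.53834273e-02]), 'dq': array([-0.00190323, -0.00123765, -0.00270866,  0.00014131, -0.00019627,
       -0.00211043]), 'joint_torque': array([ 1.35084530e-03, -5.61342430e+01, -4.93095231e+01,  7.70905288e-02,
        2.91571365e-02, -7.13321106e-05]), 'tool_pos': array([ 0.14706003, -0.58119561,  0.23170475]), 'orientation': array([-3.11588405e+00, -3.87922509e-01,  1.40671693e-04]), 'force': array([-1.06669893,  0.17165264, -0.57537808]), 'wrist_torque': array([0.02117531, 0.01168203, 0.05238651]), 'gripper_force': 0.0, 'opening': 0.09283454259400632}
```

View pics/top0.png

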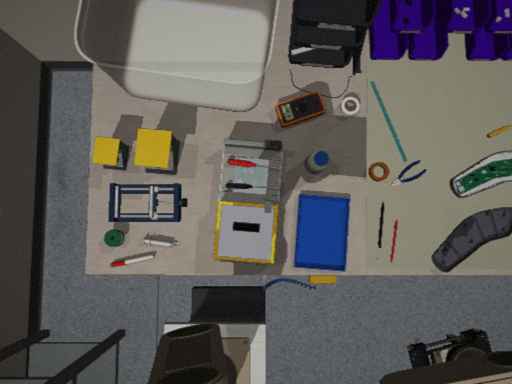

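View pics/scene0.png

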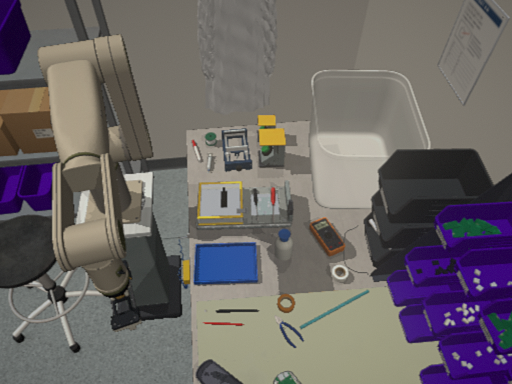

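The top view shows the following:
- **Drivers:** red at (241,162) and black at (238,186), both on the deck. Lookalikes are the pens on the mat at (393,240) and (381,225), and the pen at (133,260).
- **Start box:** the larger visor is at (154,148) and is the one meant. The smaller one is at (109,151).
- **Other items:** tray (322,231), bottle (318,160), amber roll (379,171), with a white roll at (350,105), and guard flag (246,227).

Next I'll take one close crop and measure.

Run:
```python
from h import *
z=np.load("top0.npz");p=z["p"];P=z["P"]
c=cv2.resize(p[120:280,85:360],None,fx=2.9,fy=2.9,interpolation=cv2.INTER_CUBIC);cv2.imwrite("pics/crop0.png",c[:,:,::-1])
h=cv2.cvtColor(p,cv2.COLOR_RGB2HSV).astype(int);H,S,V=h[...,0],h[...,1],h[...,2]
def reg(m,box,zr,name):
    x0,x1,y0,y1=box
    k=np.zeros_like(m);k[y0:y1,x0:x1]=1
    m=m&k&(P[...,2]>zr[0])&(P[...,2]<zr[1])
    q=P[m];pts=q[:,:2].astype(np.float32)
    r=cv2.minAreaRect(pts)
    print(name,m.sum(),"mean",q.mean(0).round(4),"med z",np.median(q[:,2]).round(4),"rect",np.round(r[0],4),np.round(r[1],4),round(r[2],2))
    return q
red=((H<8)|(H>172))&(S>120)
reg(red,(222,262,150,175),(.03,.09),"red")
reg(V<60,(222,262,176,195),(.03,.09),"black")
reg(V<50,(230,262,215,240),(.1,.14),"flag")
blue=(H>100)&(H<125)&(S>120)
reg(blue,(285,360,190,275),(-.02,.03),"tray")
reg(blue,(285,360,190,275),(.014,.03),"traytop")
yel=(H>18)&(H<34)&(S>120)
reg(yel,(130,182,120,175),(.12,.16),"visor")
reg(yel,(210,285,195,270),(.07,.1),"guardrim")
reg(S>-1,(220,284,135,152),(.06,.1),"endstop")
reg(S>-1,(220,290,135,155),(.105,.13),"bridge")
reg(S>-1,(300,335,145,178),(.05,.2),"bottle")
reg((H>5)&(H<25)&(S>120),(365,392,160,184),(.005,.03),"amber")
```

```text
red 145 mean [ 0.643  -0.0811  0.0616] med z 0.0621 rect [ 0.6426 -0.0832] [0.085  0.0168] 81.38
black 118 mean [ 0.5722 -0.073   0.0595] med z 0.0603 rect [ 0.5738 -0.0734] [0.0232 0.0791] 7.47
flag 79 mean [ 0.4472 -0.0993  0.1197] med z 0.1192 rect [ 0.4471 -0.1003] [0.0678 0.0099] 85.37
tray 3714 mean [ 0.4303 -0.3372  0.0059] med z 0.0051 rect [ 0.4311 -0.3366] [0.1592 0.2294] 85.58
traytop 275 mean [ 0.4284 -0.3266  0.0186] med z 0.0184 rect [ 0.4312 -0.3366] [0.1591 0.2294] 85.62
visor 1271 mean [0.6745 0.1713 0.1404] med z 0.1403 rect [0.6752 0.1714] [0.1001 0.1114] 84.76
guardrim 669 mean [ 0.4298 -0.1013  0.0875] med z 0.0874 rect [ 0.4322 -0.0983] [0.178  0.1738] 85.45
endstop 331 mean [ 0.6985 -0.1094  0.0806] med z 0.0825 rect [ 0.7001 -0.1191] [0.178  0.0172] 85.36
bridge 90 mean [ 0.6952 -0.179   0.1168] med z 0.1171 rect [ 0.6956 -0.1785] [0.0473 0.0163] 86.68
bottle 392 mean [ 0.6426 -0.3113  0.1075] med z 0.0967 rect [ 0.6451 -0.3127] [0.064  0.0538] 30.49
amber 184 mean [ 0.6251 -0.5185  0.0198] med z 0.0211 rect [ 0.6253 -0.5189] [0.0581 0.059 ] 26.98
```

View pics/crop0.png

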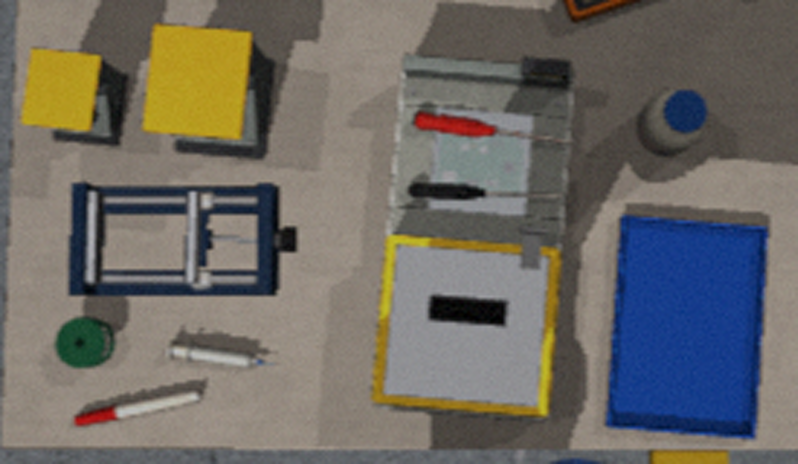

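The crop confirms both drivers on the deck, handles to the left and shafts to the right. The large yellow visor sits behind the vice, and the tray is empty.

I'll move above the drivers, partly closing the fingers on the way.

Request:
arm_command:
  targets:
    - {"x": 0.56,"y": 0.56,"z": 0.06,"rz": 0.34,"claw": 100}
    - {"x": 0.56,"y": 0.56,"z": 0.06,"rz": 0.34,"claw": 100}
    - {"x": 0.56,"y": 0.56,"z": 0.06,"rz": 0.34,"claw": 100}
    - {"x": 0.56,"y": 0.56,"z": 0.06,"rz": 0.34,"claw": 100}
    - {"x": 0.56,"y": 0.56,"z": 0.06,"rz": 0.34,"claw": 100}
    - {"x": 0.56,"y": 0.56,"z": 0.06,"rz": 0.34,"claw": 100}
    - {"x": 0.56,"y": 0.56,"z": 0.06,"rz": 0.34,"claw": 100}
    - {"x": 0.56,"y": 0.56,"z": 0.06,"rz": 0.34,"claw": 100}
    - {"x": 0.56,"y": 0.56,"z": 0.06,"rz": 0.34,"claw": 100}
    - {"x": 0.56,"y": 0.56,"z": 0.06,"rz": 0.34,"claw": 100}

```text
schema error: expected keys x, y, z, rx, ry, rz, claw
```

Request:
arm_command:
  targets:
    - {"x": 0.38,"y": 0.44,"z": 0.0,"rz": 0.26}
    - {"x": 0.38,"y": 0.44,"z": 0.0,"rz": 0.26}
    - {"x": 0.38,"y": 0.44,"z": 0.0,"rz": 0.26}
    - {"x": 0.38,"y": 0.44,"z": 0.0,"rz": 0.26}
    - {"x": 0.38,"y": 0.44,"z": 0.0,"rz": 0.26}
    - {"x": 0.38,"y": 0.44,"z": 0.0,"rz": 0.26}
    - {"x": 0.38,"y": 0.44,"z": 0.0,"rz": 0.26}
    - {"x": 0.38,"y": 0.44,"z": 0.0,"rz": 0.26}
    - {"x": 0.38,"y": 0.44,"z": 0.0,"rz": 0.26}
    - {"x": 0.38,"y": 0.44,"z": 0.0,"rz": 0.26}

```text
schema error: expected keys x, y, z, rx, ry, rz, claw
```

Run:
```python
from h import *
print(robot.get_calibration("wrist"))
p,P,c=save("wrist","w1"); s=robot.read_state(); print(s["tool_pos"],s["orientation"],s["q"],s["opening"],s["t"])
z=np.load("top0.npz");T=z["P"]
for n,b in(("vice",(105,190,180,225)),("small",(90,128,135,168)),("all left",(85,215,120,275))):
    q=T[b[2]:b[3],b[0]:b[1]].reshape(-1,3); 
    for lo in(.03,.06,.09,.12):
        k=q[q[:,2]>lo]
        if len(k): print(n,lo,k.min(0).round(3),k.max(0).round(3))
```

```text
{'intrinsics': array([[295.37787925,   0.        , 251.76944381],
       [  0.        , 295.37787925, 190.98366667],
       [  0.        ,   0.        ,   1.        ]]), 'origin': array([ 0.21480181, -0.56449904,  0.38449795]), 'orientation': array([-0.21502278,  0.16947188, -1.31482757])}
[ 0.14710958 -0.58126665  0.23183345] [-3.11610920e+00 -3.88045159e-01  8.26099959e-05] [-1.40841318e+00  1.31010804e-01  1.48899481e+00  1.87996344e-06
  1.52300304e+00 -8.53988659e-02] 0.0929959631051085 0.15
vice 0.03 [0.463 0.083 0.03 ] [0.582 0.32  0.088]
vice 0.06 [0.463 0.085 0.06 ] [0.582 0.32  0.088]
small 0.03 [0.631 0.281 0.03 ] [0.716 0.359 0.11 ]
small 0.06 [0.631 0.281 0.061] [0.716 0.359 0.11 ]
small 0.09 [0.631 0.281 0.092] [0.716 0.359 0.11 ]
all left 0.03 [ 0.354 -0.005  0.03 ] [0.733 0.359 0.149]
all left 0.06 [ 0.354 -0.005  0.06 ] [0.733 0.359 0.149]
all left 0.09 [ 0.36  -0.005  0.09 ] [0.733 0.359 0.149]
all left 0.12 [0.617 0.118 0.132] [0.733 0.224 0.149]
```

View pics/w1.png

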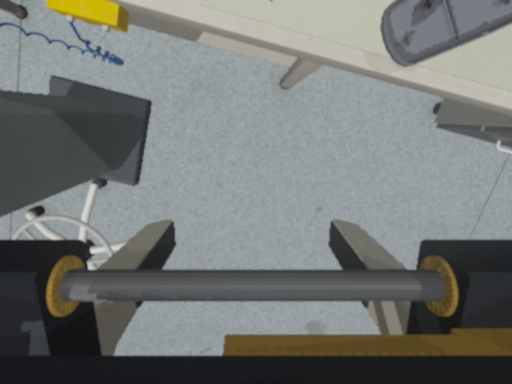

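The calls were refused because every row needs all the keys, so nothing moved. The wrist picture shows only the floor and the open fingers. I'll repeat the move with complete rows.

Request:
arm_command:
  targets:
    - {"x": 0.56,"y": 0.56,"z": 0.06,"rx": 0,"ry": 0,"rz": 0.34,"claw": 100}
    - {"x": 0.56,"y": 0.56,"z": 0.06,"rx": 0,"ry": 0,"rz": 0.34,"claw": 100}
    - {"x": 0.56,"y": 0.56,"z": 0.06,"rx": 0,"ry": 0,"rz": 0.34,"claw": 100}
    - {"x": 0.56,"y": 0.56,"z": 0.06,"rx": 0,"ry": 0,"rz": 0.34,"claw": 100}
    - {"x": 0.56,"y": 0.56,"z": 0.06,"rx": 0,"ry": 0,"rz": 0.34,"claw": 100}
    - {"x": 0.56,"y": 0.56,"z": 0.06,"rx": 0,"ry": 0,"rz": 0.34,"claw": 100}
    - {"x": 0.56,"y": 0.56,"z": 0.06,"rx": 0,"ry": 0,"rz": 0.34,"claw": 100}
    - {"x": 0.56,"y": 0.56,"z": 0.06,"rx": 0,"ry": 0,"rz": 0.34,"claw": 100}
    - {"x": 0.56,"y": 0.56,"z": 0.06,"rx": 0,"ry": 0,"rz": 0.34,"claw": 100}
    - {"x": 0.56,"y": 0.56,"z": 0.06,"rx": 0,"ry": 0,"rz": 0.34,"claw": 100}

```text
t: 0.98
tool_pos: [0.4296, -0.2984, 0.2629]
orientation: [-2.808, -1.409, -0.002]
force: [-0.3, -0.9, -0.1]
opening: 0.0565
gripper_force: 0.0
```

Request:
arm_command:
  targets:
    - {"x": 0.38,"y": 0.4,"z": 0,"rx": 0,"ry": 0,"rz": 0.26,"claw": 100}
    - {"x": 0.38,"y": 0.4,"z": 0,"rx": 0,"ry": 0,"rz": 0.26,"claw": 100}
    - {"x": 0.38,"y": 0.4,"z": 0,"rx": 0,"ry": 0,"rz": 0.26,"claw": 100}
    - {"x": 0.38,"y": 0.4,"z": 0,"rx": 0,"ry": 0,"rz": 0.26,"claw": 100}
    - {"x": 0.38,"y": 0.4,"z": 0,"rx": 0,"ry": 0,"rz": 0.26,"claw": 100}
    - {"x": 0.38,"y": 0.4,"z": 0,"rx": 0,"ry": 0,"rz": 0.26,"claw": 100}
    - {"x": 0.38,"y": 0.4,"z": 0,"rx": 0,"ry": 0,"rz": 0.26,"claw": 100}
    - {"x": 0.38,"y": 0.4,"z": 0,"rx": 0,"ry": 0,"rz": 0.26,"claw": 100}
    - {"x": 0.38,"y": 0.4,"z": 0,"rx": 0,"ry": 0,"rz": 0.26,"claw": 100}
    - {"x": 0.38,"y": 0.4,"z": 0,"rx": 0,"ry": 0,"rz": 0.26,"claw": 100}

```text
t: 1.82
tool_pos: [0.6168, -0.1019, 0.2621]
orientation: [-2.353, -2.081, 0.002]
force: [0.1, -0.8, 0.8]
opening: 0.0566
gripper_force: 0.0
```

```bash
cat >> h.py <<'E'
def tool():
    s=robot.read_state(); R=cv2.Rodrigues(np.array(s["orientation"],float))[0]
    print("t",round(s["t"],2),"tcp",s["tool_pos"].round(4),"yang",np.degrees(np.arctan2(R[1,1],R[0,1])).round(2),"z",R[:,2].round(3),"q",s["q"].round(2),"op",round(s["opening"],4),"gf",round(s["gripper_force"],2),"F",s["force"].round(1))
    return s,R
def grip(p,P,kind,zr,L=None,box=None):
    h=cv2.cvtColor(p,cv2.COLOR_RGB2HSV).astype(int);H,S,V=h[...,0],h[...,1],h[...,2]
    m=(((H<8)|(H>172))&(S>120)) if kind=="red" else V<55
    m&=(P[...,2]>zr[0])&(P[...,2]<zr[1])
    if box: m&=(P[...,0]>box[0])&(P[...,0]<box[1])&(P[...,1]>box[2])&(P[...,1]<box[3])
    n,l,st,_=cv2.connectedComponentsWithStats(m.astype(np.uint8)); i=1+st[1:,4].argmax(); m=l==i
    q=P[m]; r=cv2.minAreaRect(q[:,:2].astype(np.float32)); 
    d=cv2.fitLine(q[:,:2].astype(np.float32),cv2.DIST_HUBER,0,.01,.01).ravel()
    vv,uu=np.nonzero(m)
    print(kind,m.sum(),"px",uu.mean().round(),vv.mean().round(),"rect",np.round(r[0],4),np.round(r[1],4),"dir deg",np.degrees(np.arctan2(d[1],d[0])).round(1)%180,"zmax",np.percentile(q[:,2],95).round(4))
E
python3 - <<'E'
from h import *
tool();p,P,c=save("wrist","w2")
b=(.5,.69,-.2,0.02)
grip(p,P,"red",(.046,.075),box=b);grip(p,P,"black",(.048,.075),box=b)
E
```

```text
t 1.82 tcp [ 0.6168 -0.1019  0.2621] yang -7.03 z [-0.001 -0.    -1.   ] q [-0.25  0.19  1.37 -0.    1.58 -0.12] op 0.0566 gf 0.0 F [ 0.1 -0.8  0.8]
red 809 px 275.0 151.0 rect [ 0.6471 -0.083 ] [0.0831 0.0159] dir deg 82.1 zmax 0.0651Traceback (most recent call last):
  File "<stdin>", line 4, in <module>
  File "h.py", line 23, in grip
    n,l,st,_=cv2.connectedComponentsWithStats(m.astype(np.uint8)); i=1+st[1:,4].argmax(); m=l==i
                                                                       ~~~~~~~~~~~~~~~^^
ValueError: attempt to get argmax of an empty sequence
```

View pics/w2.png

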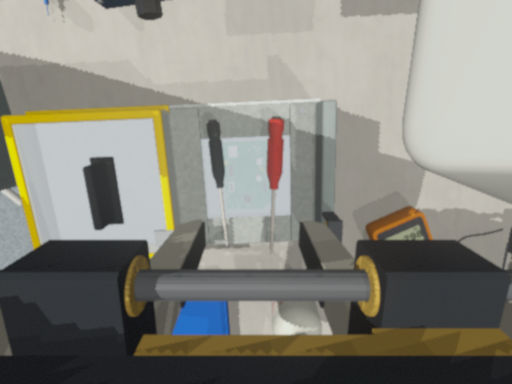

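The wrist view shows the red handle at (275,155) and the black at (215,155), both clear. I'll fix the black threshold and descend on red.

Run:
```python
from h import *
z=np.load("w2.npz");p,P=z["p"],z["P"]
print(p[150,216],P[150,216],P[170,219],P[130,213])
import h
src=p.copy()
m=(p.max(2)<95)
g=p.copy(); g[m]=0
grip(g,P,"black",(.050,.075),box=(.53,.61,-.14,-.01))
```

```text
[67 71 71] [ 0.57810066 -0.06888298  0.06238967] [ 0.57795453 -0.09330301  0.06185341] [ 0.5779627  -0.04542816  0.06082761]
black 695 px 216.0 151.0 rect [ 0.5762 -0.074 ] [0.0805 0.0144] dir deg 88.0 zmax 0.0621
```

Request:
arm_command:
  targets:
    - {"x": 0.056,"y": 0.038,"z": -0.16,"rx": 0,"ry": 0,"rz": -0.01,"claw": 110}
    - {"x": 0.056,"y": 0.038,"z": -0.2,"rx": 0,"ry": 0,"rz": -0.01,"claw": 110}
    - {"x": 0.056,"y": 0.038,"z": -0.24,"rx": 0,"ry": 0,"rz": -0.01,"claw": 110}
    - {"x": 0.056,"y": 0.038,"z": -0.28,"rx": 0,"ry": 0,"rz": -0.01,"claw": 110}
    - {"x": 0.056,"y": 0.038,"z": -0.28,"rx": 0,"ry": 0,"rz": -0.01,"claw": 110}
    - {"x": 0.056,"y": 0.038,"z": -0.28,"rx": 0,"ry": 0,"rz": -0.01,"claw": 110}
    - {"x": 0.056,"y": 0.038,"z": -0.28,"rx": 0,"ry": 0,"rz": -0.01,"claw": 110}

```text
t: 2.45
tool_pos: [0.6461, -0.0839, 0.1253]
orientation: [2.374, 2.054, 0.003]
force: [-0.1, 0.0, 0.4]
opening: 0.0525
gripper_force: 0.0
```

Run:
```python
from h import *
tool();p,P,c=save("wrist","w3")
grip(p,P,"red",(.046,.075),box=(.6,.69,-.2,0.02))
```

```text
t 2.45 tcp [ 0.6461 -0.0839  0.1253] yang -8.27 z [ 0.003 -0.001 -1.   ] q [-0.21  0.33  1.45 -0.    1.35 -0.06] op 0.0525 gf 0.0 F [-0.1  0.   0.4]
red 2046 px 253.0 200.0 rect [ 0.6471 -0.0834] [0.0846 0.0167] dir deg 82.0 zmax 0.0651
```

Request:
arm_command:
  targets:
    - {"x": 0.002,"y": 0.001,"z": -0.06,"rx": 0,"ry": 0,"rz": 0,"claw": 110}
    - {"x": 0.002,"y": 0.001,"z": -0.1,"rx": 0,"ry": 0,"rz": 0,"claw": 110}
    - {"x": 0.002,"y": 0.001,"z": -0.126,"rx": 0,"ry": 0,"rz": 0,"claw": 110}
    - {"x": 0.002,"y": 0.001,"z": -0.126,"rx": 0,"ry": 0,"rz": 0,"claw": 110}
    - {"x": 0.002,"y": 0.001,"z": -0.126,"rx": 0,"ry": 0,"rz": 0,"claw": 255}
    - {"x": 0.002,"y": 0.001,"z": -0.126,"rx": 0,"ry": 0,"rz": 0,"claw": 255}
    - {"x": 0.002,"y": 0.001,"z": -0.126,"rx": 0,"ry": 0,"rz": 0,"claw": 255}
    - {"x": 0.002,"y": 0.001,"z": -0.126,"rx": 0,"ry": 0,"rz": 0,"claw": 255}
    - {"x": 0.002,"y": 0.001,"z": -0.126,"rx": 0,"ry": 0,"rz": 0,"claw": 255}
    - {"x": 0.002,"y": 0.001,"z": -0.126,"rx": 0,"ry": 0,"rz": 0,"claw": 255}
  squeeze: 20

```text
t: 3.33
tool_pos: [0.6463, -0.0822, 0.0599]
orientation: [2.374, 2.057, 0.0]
force: [0.3, 0.5, 2.1]
opening: 0.0185
gripper_force: 20.0
```

Request:
arm_command:
  targets:
    - {"x": 0,"y": 0,"z": 0.06,"rx": 0,"ry": 0,"rz": 0,"claw": 255}
    - {"x": 0,"y": 0,"z": 0.14,"rx": 0,"ry": 0,"rz": 0,"claw": 255}
    - {"x": 0,"y": 0,"z": 0.22,"rx": 0,"ry": 0,"rz": 0,"claw": 255}
    - {"x": 0,"y": 0,"z": 0.3,"rx": 0,"ry": 0,"rz": 0,"claw": 255}
    - {"x": 0,"y": 0,"z": 0.3,"rx": 0,"ry": 0,"rz": 0,"claw": 255}
    - {"x": 0,"y": 0,"z": 0.3,"rx": 0,"ry": 0,"rz": 0,"claw": 255}

```text
t: 3.83
tool_pos: [0.6483, -0.0826, 0.2141]
orientation: [2.37, 2.053, 0.007]
force: [-0.3, -0.2, -1.2]
opening: 0.0185
gripper_force: 20.0
```

Run:
```python
from h import *
s,R=tool();p,P,c=save("wrist","w4")
grip(p,P,"red",(.1,.3))
```

```text
t 3.83 tcp [ 0.6483 -0.0826  0.2141] yang -8.19 z [ 0.007 -0.001 -1.   ] q [-0.21  0.28  1.36  0.    1.5  -0.06] op 0.0185 gf 20.0 F [-0.3 -0.2 -1.2]
red 3113 px 252.0 221.0 rect [ 0.6508 -0.0703] [0.0581 0.0198] dir deg 82.3 zmax 0.2192
```

The red driver is held (opening 18.5 mm). I'll carry it to the tray with a -86° turn.

Request:
arm_command:
  targets:
    - {"x": -0.354,"y": -0.584,"z": 0,"rx": 0,"ry": 0,"rz": -0.752,"claw": 255}
    - {"x": -0.354,"y": -0.584,"z": 0,"rx": 0,"ry": 0,"rz": -0.752,"claw": 255}
    - {"x": -0.354,"y": -0.584,"z": 0,"rx": 0,"ry": 0,"rz": -0.752,"claw": 255}
    - {"x": -0.354,"y": -0.584,"z": 0,"rx": 0,"ry": 0,"rz": -0.752,"claw": 255}
    - {"x": -0.354,"y": -0.584,"z": 0,"rx": 0,"ry": 0,"rz": -0.752,"claw": 255}
    - {"x": -0.354,"y": -0.584,"z": 0,"rx": 0,"ry": 0,"rz": -0.752,"claw": 255}
    - {"x": -0.354,"y": -0.584,"z": 0,"rx": 0,"ry": 0,"rz": -0.752,"claw": 255}
    - {"x": -0.354,"y": -0.584,"z": 0,"rx": 0,"ry": 0,"rz": -0.752,"claw": 255}
    - {"x": -0.354,"y": -0.584,"z": 0,"rx": 0,"ry": 0,"rz": -0.752,"claw": 255}
    - {"x": -0.354,"y": -0.584,"z": 0,"rx": 0,"ry": 0,"rz": -0.752,"claw": 255}

```text
t: 4.72
tool_pos: [0.4658, -0.3763, 0.2065]
orientation: [-3.128, -0.262, 0.006]
force: [0.4, 0.3, -1.9]
opening: 0.0178
gripper_force: 20.0
```

Run:
```python
from h import *
s,R=tool()
```

```text
t 4.72 tcp [ 0.4658 -0.3763  0.2065] yang -80.43 z [-0.004  0.003 -1.   ] q [-0.76  0.14  1.52 -0.    1.48  0.64] op 0.0178 gf 19.99 F [ 0.4  0.3 -1.9]
```

Request:
arm_command:
  targets:
    - {"x": 0.005,"y": 0,"z": -0.05,"rx": 0,"ry": 0,"rz": -0.06,"claw": 255}
    - {"x": 0.005,"y": 0,"z": -0.12,"rx": 0,"ry": 0,"rz": -0.122,"claw": 255}
    - {"x": 0.005,"y": 0,"z": -0.2,"rx": 0,"ry": 0,"rz": -0.122,"claw": 255}
    - {"x": 0.005,"y": 0,"z": -0.26,"rx": 0,"ry": 0,"rz": -0.122,"claw": 255}
    - {"x": 0.005,"y": 0,"z": -0.3,"rx": 0,"ry": 0,"rz": -0.122,"claw": 255}
    - {"x": 0.005,"y": 0,"z": -0.3,"rx": 0,"ry": 0,"rz": -0.122,"claw": 255}
    - {"x": 0.005,"y": 0,"z": -0.3,"rx": 0,"ry": 0,"rz": -0.122,"claw": 255}

```text
t: 5.3
tool_pos: [0.4696, -0.3722, 0.0564]
orientation: [-3.135, 0.104, 0.008]
force: [-0.4, 0.3, -0.8]
opening: 0.0184
gripper_force: 20.0
```

Run:
```python
from h import *
s,R=tool();p,P,c=save("wrist","w5")
grip(p,P,"red",(.01,.2))
```

```text
t 5.3 tcp [ 0.4696 -0.3722  0.0564] yang -93.79 z [-0.005  0.005 -1.   ] q [-0.76  0.28  1.65 -0.    1.22  0.88] op 0.0184 gf 20.0 F [-0.4  0.3 -0.8]
red 3029 px 253.0 222.0 rect [ 0.4822 -0.3736] [0.0198 0.0582] dir deg 175.5 zmax 0.0615
```

View pics/w5.png

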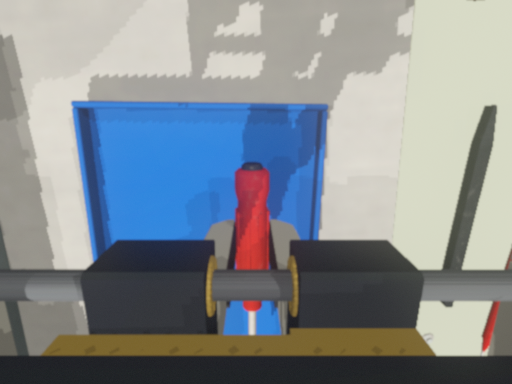

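The wrist view shows the red handle at (252,220) inside the tray, parallel to its walls. I'll lower it, release and rise.

Request:
arm_command:
  targets:
    - {"x": 0,"y": 0,"z": -0.03,"rx": 0,"ry": 0,"rz": 0,"claw": 255}
    - {"x": 0,"y": 0,"z": -0.055,"rx": 0,"ry": 0,"rz": 0,"claw": 255}
    - {"x": 0,"y": 0,"z": -0.07,"rx": 0,"ry": 0,"rz": 0,"claw": 255}
    - {"x": 0,"y": 0,"z": -0.07,"rx": 0,"ry": 0,"rz": 0,"claw": 255}
    - {"x": 0,"y": 0,"z": -0.07,"rx": 0,"ry": 0,"rz": 0,"claw": 255}

```text
t: 5.77
tool_pos: [0.4715, -0.374, 0.0246]
orientation: [-3.139, 0.104, 0.001]
force: [-0.6, -0.2, -0.5]
opening: 0.0185
gripper_force: 20.0
```

Request:
arm_command:
  targets:
    - {"x": 0,"y": 0,"z": 0,"rx": 0,"ry": 0,"rz": 0,"claw": 170}
    - {"x": 0,"y": 0,"z": 0,"rx": 0,"ry": 0,"rz": 0,"claw": 170}
    - {"x": 0,"y": 0,"z": 0,"rx": 0,"ry": 0,"rz": 0,"claw": 170}
    - {"x": 0,"y": 0,"z": 0,"rx": 0,"ry": 0,"rz": 0,"claw": 170}
    - {"x": 0,"y": 0,"z": 0.06,"rx": 0,"ry": 0,"rz": 0,"claw": 170}
    - {"x": 0,"y": 0,"z": 0.14,"rx": 0,"ry": 0,"rz": 0,"claw": 170}
    - {"x": 0,"y": 0,"z": 0.22,"rx": 0,"ry": 0,"rz": 0,"claw": 130}
    - {"x": 0,"y": 0,"z": 0.3,"rx": 0,"ry": 0,"rz": 0,"claw": 110}
    - {"x": 0,"y": 0,"z": 0.38,"rx": 0,"ry": 0,"rz": 0,"claw": 110}
    - {"x": 0,"y": 0,"z": 0.38,"rx": 0,"ry": 0,"rz": 0,"claw": 110}

```text
t: 6.6
tool_pos: [0.475, -0.3773, 0.2259]
orientation: [3.13, -0.104, 0.018]
force: [1.1, -1.0, 0.7]
opening: 0.0512
gripper_force: 0.0
```

Run:
```python
from h import *
s,R=tool();p,P,c=save("wrist","w6")
grip(p,P,"red",(.004,.04),box=(.3,.55,-.42,-.26))
```

```text
t 6.6 tcp [ 0.475  -0.3773  0.2259] yang -93.79 z [ 0.011 -0.011 -1.   ] q [-0.76  0.14  1.49  0.    1.5   0.88] op 0.0512 gf 0.0 F [ 1.1 -1.   0.7]
red 771 px 248.0 174.0 rect [ 0.472  -0.3745] [0.0151 0.0842] dir deg 176.2 zmax 0.0241
```

Red lies in the tray at (.472, -.3745). Now the black driver.

Request:
arm_command:
  targets:
    - {"x": 0.21,"y": 0.6,"z": 0,"rx": 0,"ry": 0,"rz": 0.8,"claw": 130}
    - {"x": 0.21,"y": 0.6,"z": 0,"rx": 0,"ry": 0,"rz": 0.8,"claw": 130}
    - {"x": 0.21,"y": 0.6,"z": 0,"rx": 0,"ry": 0,"rz": 0.8,"claw": 130}
    - {"x": 0.21,"y": 0.6,"z": 0,"rx": 0,"ry": 0,"rz": 0.8,"claw": 130}
    - {"x": 0.21,"y": 0.6,"z": 0,"rx": 0,"ry": 0,"rz": 0.8,"claw": 130}
    - {"x": 0.21,"y": 0.6,"z": 0,"rx": 0,"ry": 0,"rz": 0.8,"claw": 130}
    - {"x": 0.21,"y": 0.6,"z": 0,"rx": 0,"ry": 0,"rz": 0.8,"claw": 130}
    - {"x": 0.21,"y": 0.6,"z": 0,"rx": 0,"ry": 0,"rz": 0.8,"claw": 130}
    - {"x": 0.21,"y": 0.6,"z": 0,"rx": 0,"ry": 0,"rz": 0.8,"claw": 130}
    - {"x": 0.21,"y": 0.6,"z": 0,"rx": 0,"ry": 0,"rz": 0.8,"claw": 130}

```text
t: 7.48
tool_pos: [0.5765, -0.0718, 0.2131]
orientation: [-2.597, -1.764, 0.002]
force: [-0.5, -0.1, -0.1]
opening: 0.0456
gripper_force: 0.0
```

Request:
arm_command:
  targets:
    - {"x": 0,"y": 0,"z": -0.06,"rx": 0,"ry": 0,"rz": 0.06,"claw": 130}
    - {"x": 0,"y": 0,"z": -0.12,"rx": 0,"ry": 0,"rz": 0.12,"claw": 130}
    - {"x": 0,"y": 0,"z": -0.18,"rx": 0,"ry": 0,"rz": 0.17,"claw": 130}
    - {"x": 0,"y": 0,"z": -0.18,"rx": 0,"ry": 0,"rz": 0.17,"claw": 130}
    - {"x": 0,"y": 0,"z": -0.18,"rx": 0,"ry": 0,"rz": 0.17,"claw": 130}

```text
t: 7.9
tool_pos: [0.5744, -0.0737, 0.122]
orientation: [-2.273, -2.161, 0.005]
force: [-0.5, -0.3, 0.8]
opening: 0.0456
gripper_force: 0.0
```

Run:
```python
from h import *
s,R=tool();p,P,c=save("wrist","w7")
g=p.copy(); g[p.max(2)<95]=0
grip(g,P,"black",(.050,.075),box=(.535,.61,-.14,-.01))
```

```text
t 7.9 tcp [ 0.5744 -0.0737  0.122 ] yang -2.88 z [-0.006  0.001 -1.   ] q [-0.22  0.16  1.66 -0.    1.33 -0.17] op 0.0456 gf 0.0 F [-0.5 -0.3  0.8]
black 1732 px 254.0 202.0 rect [ 0.5758 -0.0737] [0.0823 0.0151] dir deg 87.9 zmax 0.0621
```

Request:
arm_command:
  targets:
    - {"x": 0.002,"y": 0,"z": -0.06,"rx": 0,"ry": 0,"rz": 0.005,"claw": 130}
    - {"x": 0.002,"y": 0,"z": -0.1,"rx": 0,"ry": 0,"rz": 0.005,"claw": 130}
    - {"x": 0.002,"y": 0,"z": -0.12,"rx": 0,"ry": 0,"rz": 0.005,"claw": 130}
    - {"x": 0.002,"y": 0,"z": -0.12,"rx": 0,"ry": 0,"rz": 0.005,"claw": 130}
    - {"x": 0.002,"y": 0,"z": -0.12,"rx": 0,"ry": 0,"rz": 0.005,"claw": 255}
    - {"x": 0.002,"y": 0,"z": -0.12,"rx": 0,"ry": 0,"rz": 0.005,"claw": 255}
    - {"x": 0.002,"y": 0,"z": -0.12,"rx": 0,"ry": 0,"rz": 0.005,"claw": 255}
    - {"x": 0.002,"y": 0,"z": -0.12,"rx": 0,"ry": 0,"rz": 0.005,"claw": 255}
    - {"x": 0.002,"y": 0,"z": -0.12,"rx": 0,"ry": 0,"rz": 0.005,"claw": 255}
    - {"x": 0.002,"y": 0,"z": -0.12,"rx": 0,"ry": 0,"rz": 0.005,"claw": 255}

```text
t: 8.78
tool_pos: [0.5783, -0.0743, 0.0656]
orientation: [2.261, 2.179, 0.001]
force: [-1.0, 0.3, 3.9]
opening: 0.0154
gripper_force: 20.0
```

Request:
arm_command:
  targets:
    - {"x": 0,"y": 0,"z": 0.06,"rx": 0,"ry": 0,"rz": 0,"claw": 255}
    - {"x": 0,"y": 0,"z": 0.14,"rx": 0,"ry": 0,"rz": 0,"claw": 255}
    - {"x": 0,"y": 0,"z": 0.22,"rx": 0,"ry": 0,"rz": 0,"claw": 255}
    - {"x": 0,"y": 0,"z": 0.3,"rx": 0,"ry": 0,"rz": 0,"claw": 255}
    - {"x": 0,"y": 0,"z": 0.3,"rx": 0,"ry": 0,"rz": 0,"claw": 255}
    - {"x": 0,"y": 0,"z": 0.3,"rx": 0,"ry": 0,"rz": 0,"claw": 255}

```text
t: 9.28
tool_pos: [0.5798, -0.0746, 0.2187]
orientation: [2.258, 2.176, 0.006]
force: [-0.9, 0.2, -0.9]
opening: 0.0154
gripper_force: 20.0
```

Run:
```python
from h import *
s,R=tool()
```

```text
t 9.28 tcp [ 0.5798 -0.0746  0.2187] yang -2.12 z [ 0.007 -0.002 -1.   ] q [-0.22  0.09  1.56 -0.    1.49 -0.18] op 0.0154 gf 20.0 F [-0.9  0.2 -0.9]
```

The black driver is held. Carrying it to the tray.

Request:
arm_command:
  targets:
    - {"x": -0.212,"y": -0.47,"z": 0,"rx": 0,"ry": 0,"rz": -0.805,"claw": 255}
    - {"x": -0.212,"y": -0.47,"z": 0,"rx": 0,"ry": 0,"rz": -0.805,"claw": 255}
    - {"x": -0.212,"y": -0.47,"z": 0,"rx": 0,"ry": 0,"rz": -0.805,"claw": 255}
    - {"x": -0.212,"y": -0.47,"z": 0,"rx": 0,"ry": 0,"rz": -0.805,"claw": 255}
    - {"x": -0.212,"y": -0.47,"z": 0,"rx": 0,"ry": 0,"rz": -0.805,"claw": 255}
    - {"x": -0.212,"y": -0.47,"z": 0,"rx": 0,"ry": 0,"rz": -0.805,"claw": 255}
    - {"x": -0.212,"y": -0.47,"z": 0,"rx": 0,"ry": 0,"rz": -0.805,"claw": 255}
    - {"x": -0.212,"y": -0.47,"z": 0,"rx": 0,"ry": 0,"rz": -0.805,"claw": 255}
    - {"x": -0.212,"y": -0.47,"z": 0,"rx": 0,"ry": 0,"rz": -0.805,"claw": 255}
    - {"x": -0.212,"y": -0.47,"z": 0,"rx": 0,"ry": 0,"rz": -0.805,"claw": 255}

```text
t: 10.12
tool_pos: [0.4704, -0.3091, 0.2122]
orientation: [-3.109, -0.432, 0.004]
force: [-0.1, -1.0, -0.3]
opening: 0.0155
gripper_force: 20.0
```

Request:
arm_command:
  targets:
    - {"x": 0,"y": 0,"z": 0,"rx": 0,"ry": 0,"rz": -0.06,"claw": 255}
    - {"x": 0,"y": 0,"z": 0,"rx": 0,"ry": 0,"rz": -0.12,"claw": 255}
    - {"x": 0,"y": 0,"z": -0.05,"rx": 0,"ry": 0,"rz": -0.18,"claw": 255}
    - {"x": 0,"y": 0,"z": -0.12,"rx": 0,"ry": 0,"rz": -0.18,"claw": 255}
    - {"x": 0,"y": 0,"z": -0.19,"rx": 0,"ry": 0,"rz": -0.18,"claw": 255}
    - {"x": 0,"y": 0,"z": -0.25,"rx": 0,"ry": 0,"rz": -0.18,"claw": 255}
    - {"x": 0,"y": 0,"z": -0.28,"rx": 0,"ry": 0,"rz": -0.18,"claw": 255}
    - {"x": 0,"y": 0,"z": -0.28,"rx": 0,"ry": 0,"rz": -0.18,"claw": 255}
    - {"x": 0,"y": 0,"z": -0.28,"rx": 0,"ry": 0,"rz": -0.18,"claw": 255}

```text
t: 10.87
tool_pos: [0.4701, -0.3079, 0.0723]
orientation: [-3.136, 0.12, 0.006]
force: [0.2, 0.4, 0.9]
opening: 0.0158
gripper_force: 20.0
```

Run:
```python
from h import *
s,R=tool();p,P,c=save("wrist","w8")
```

```text
t 10.87 tcp [ 0.4701 -0.3079  0.0723] yang -94.37 z [-0.004  0.003 -1.   ] q [-0.67  0.17  1.75  0.    1.23  0.98] op 0.0158 gf 20.0 F [0.2 0.4 0.9]
```

View pics/w8.png

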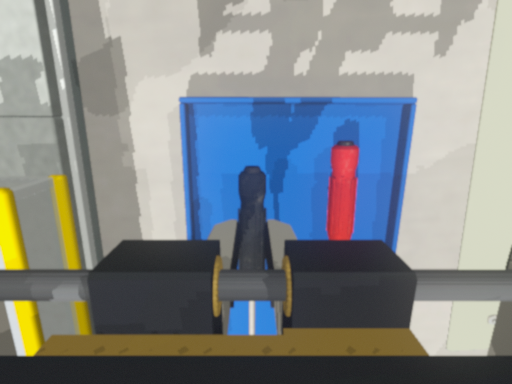

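The black handle at (252,220) is parallel to the red one at (343,190), and both are inside the tray. Lowering it.

Request:
arm_command:
  targets:
    - {"x": 0,"y": 0,"z": -0.04,"rx": 0,"ry": 0,"rz": 0,"claw": 255}
    - {"x": 0,"y": 0,"z": -0.07,"rx": 0,"ry": 0,"rz": 0,"claw": 255}
    - {"x": 0,"y": 0,"z": -0.09,"rx": 0,"ry": 0,"rz": 0,"claw": 255}
    - {"x": 0,"y": 0,"z": -0.097,"rx": 0,"ry": 0,"rz": 0,"claw": 255}
    - {"x": 0,"y": 0,"z": -0.097,"rx": 0,"ry": 0,"rz": 0,"claw": 255}
    - {"x": 0,"y": 0,"z": -0.097,"rx": 0,"ry": 0,"rz": 0,"claw": 255}

```text
t: 11.42
tool_pos: [0.4723, -0.3096, 0.0272]
orientation: [3.139, -0.12, 0.002]
force: [-0.6, -1.1, -0.8]
opening: 0.0152
gripper_force: 20.0
```

Request:
arm_command:
  targets:
    - {"x": 0,"y": 0,"z": 0,"rx": 0,"ry": 0,"rz": 0,"claw": 180}
    - {"x": 0,"y": 0,"z": 0,"rx": 0,"ry": 0,"rz": 0,"claw": 180}
    - {"x": 0,"y": 0,"z": 0,"rx": 0,"ry": 0,"rz": 0,"claw": 180}
    - {"x": 0,"y": 0,"z": 0,"rx": 0,"ry": 0,"rz": 0,"claw": 180}
    - {"x": 0,"y": 0,"z": 0.06,"rx": 0,"ry": 0,"rz": 0,"claw": 180}
    - {"x": 0,"y": 0,"z": 0.14,"rx": 0,"ry": 0,"rz": 0,"claw": 180}
    - {"x": 0,"y": 0,"z": 0.22,"rx": 0,"ry": 0,"rz": 0,"claw": 200}
    - {"x": 0,"y": 0,"z": 0.3,"rx": 0,"ry": 0,"rz": 0,"claw": 255}
    - {"x": 0,"y": 0,"z": 0.38,"rx": 0,"ry": 0,"rz": 0,"claw": 255}
    - {"x": 0,"y": 0,"z": 0.38,"rx": 0,"ry": 0,"rz": 0,"claw": 255}

```text
t: 12.25
tool_pos: [0.4752, -0.3119, 0.2268]
orientation: [3.131, -0.119, 0.019]
force: [0.6, -1.5, 1.6]
opening: 0.0053
gripper_force: 0.0
```

Run:
```python
from h import *
s,R=tool();p,P,c=save("wrist","w9")
b=(.3,.55,-.42,-.26)
grip(p,P,"red",(.004,.04),box=b)
g=p.copy(); g[p.max(2)<80]=0
grip(g,P,"black",(.009,.04),box=(.41,.53,-.34,-.27))
```

```text
t 12.25 tcp [ 0.4752 -0.3119  0.2268] yang -94.36 z [ 0.012 -0.009 -1.   ] q [-0.67  0.03  1.6   0.    1.49  0.98] op 0.0053 gf 0.0 F [ 0.6 -1.5  1.6]
red 777 px 300.0 170.0 rect [ 0.4695 -0.3736] [0.0167 0.0892] dir deg 176.5 zmax 0.0241Traceback (most recent call last):
  File "<stdin>", line 6, in <module>
  File "h.py", line 23, in grip
    n,l,st,_=cv2.connectedComponentsWithStats(m.astype(np.uint8)); i=1+st[1:,4].argmax(); m=l==i
                                                                       ~~~~~~~~~~~~~~~^^
ValueError: attempt to get argmax of an empty sequence
```

Request:
arm_command:
  targets:
    - {"x": -0.14,"y": 0.426,"z": 0,"rx": 0,"ry": 0,"rz": 0,"claw": 255}
    - {"x": -0.14,"y": 0.426,"z": 0,"rx": 0,"ry": 0,"rz": 0,"claw": 255}
    - {"x": -0.14,"y": 0.426,"z": 0,"rx": 0,"ry": 0,"rz": 0,"claw": 255}
    - {"x": -0.14,"y": 0.426,"z": 0,"rx": 0,"ry": 0,"rz": 0,"claw": 255}
    - {"x": -0.14,"y": 0.426,"z": 0,"rx": 0,"ry": 0,"rz": 0,"claw": 255}
    - {"x": -0.14,"y": 0.426,"z": 0,"rx": 0,"ry": 0,"rz": 0,"claw": 255}
    - {"x": -0.14,"y": 0.426,"z": 0,"rx": 0,"ry": 0,"rz": 0,"claw": 255}
    - {"x": -0.14,"y": 0.426,"z": 0,"rx": 0,"ry": 0,"rz": 0,"claw": 255}

```text
t: 12.97
tool_pos: [0.4014, -0.0956, 0.2154]
orientation: [3.139, -0.116, -0.0]
force: [-0.0, -0.6, -0.0]
opening: 0.0004
gripper_force: 0.0
```

Run:
```python
from h import *
s,R=tool();p,P,c=save("top","t2")
a=cv2.resize(p[185:280,190:360],None,fx=4,fy=4,interpolation=cv2.INTER_CUBIC);cv2.imwrite("pics/t2c.png",a[:,:,::-1])
q=P[195:270,297:350].reshape(-1,3);k=q[(q[:,2]>.008)&(abs(q[:,0]-.431)<.1)&(abs(q[:,1]+.3366)<.06)];L=k[k[:,1]>-.34]
print(len(L),L.mean(0),L.min(0),L.max(0))
```

```text
t 12.97 tcp [ 0.4014 -0.0956  0.2154] yang -94.25 z [-0. -0. -1.] q [-0.36 -0.39  2.   -0.    1.54  1.29] op 0.0004 gf 0.0 F [-0.  -0.6 -0. ]
306 [ 0.43945591 -0.30869925  0.01360648] [ 0.33125499 -0.3385477   0.00801168] [ 0.52644861 -0.27718915  0.02629164]
```

View pics/t2c.png

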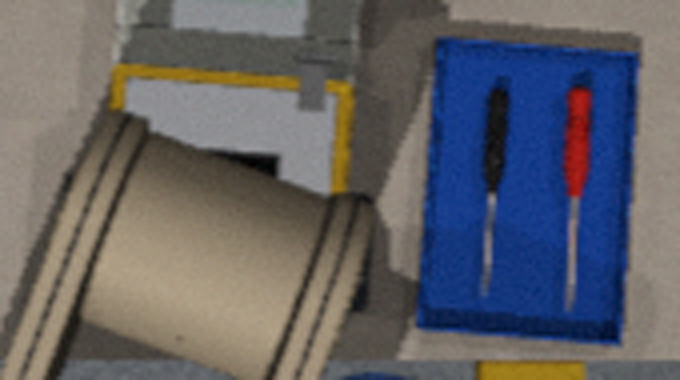

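Both drivers lie flat in the tray, black at crop (497,130) and red at (578,140). Next I'll lower the fingers behind the flag and push.

Request:
arm_command:
  targets:
    - {"x": 0,"y": 0,"z": -0.07,"rx": 0,"ry": 0,"rz": 0,"claw": 255}
    - {"x": 0,"y": 0,"z": -0.14,"rx": 0,"ry": 0,"rz": 0,"claw": 255}
    - {"x": 0,"y": 0,"z": -0.21,"rx": 0,"ry": 0,"rz": 0,"claw": 255}
    - {"x": 0,"y": 0,"z": -0.21,"rx": 0,"ry": 0,"rz": 0,"claw": 255}
    - {"x": 0,"y": 0,"z": -0.21,"rx": 0,"ry": 0,"rz": 0,"claw": 255}

```text
t: 13.43
tool_pos: [0.3999, -0.0965, 0.1094]
orientation: [-3.138, 0.122, 0.009]
force: [0.6, -0.5, 0.5]
opening: 0.0005
gripper_force: 0.0
```

Request:
arm_command:
  targets:
    - {"x": 0.03,"y": -0.003,"z": 0,"rx": 0,"ry": 0,"rz": 0,"claw": 255}
    - {"x": 0.06,"y": -0.005,"z": 0,"rx": 0,"ry": 0,"rz": 0,"claw": 255}
    - {"x": 0.09,"y": -0.007,"z": 0,"rx": 0,"ry": 0,"rz": 0,"claw": 255}
    - {"x": 0.13,"y": -0.01,"z": 0,"rx": 0,"ry": 0,"rz": 0,"claw": 255}
    - {"x": 0.17,"y": -0.014,"z": 0,"rx": 0,"ry": 0,"rz": 0,"claw": 255}
    - {"x": 0.21,"y": -0.017,"z": 0,"rx": 0,"ry": 0,"rz": 0,"claw": 255}
    - {"x": 0.25,"y": -0.02,"z": 0,"rx": 0,"ry": 0,"rz": 0,"claw": 255}
    - {"x": 0.29,"y": -0.023,"z": 0,"rx": 0,"ry": 0,"rz": 0,"claw": 255}
    - {"x": 0.33,"y": -0.026,"z": 0,"rx": 0,"ry": 0,"rz": 0,"claw": 255}
    - {"x": 0.36,"y": -0.029,"z": 0,"rx": 0,"ry": 0,"rz": 0,"claw": 255}

```text
t: 14.27
tool_pos: [0.5843, -0.1119, 0.114]
orientation: [3.139, -0.121, 0.004]
force: [-3.6, 1.2, 2.6]
opening: 0.0002
gripper_force: 1.2
```

Request:
arm_command:
  targets:
    - {"x": 0.01,"y": -0.001,"z": 0,"rx": 0,"ry": 0,"rz": 0,"claw": 255}
    - {"x": 0.02,"y": -0.002,"z": 0,"rx": 0,"ry": 0,"rz": 0,"claw": 255}
    - {"x": 0.02,"y": -0.002,"z": 0,"rx": 0,"ry": 0,"rz": 0,"claw": 255}

```text
t: 14.52
tool_pos: [0.5928, -0.1124, 0.1127]
orientation: [3.139, -0.12, 0.003]
force: [1.6, -0.1, -0.8]
opening: 0.0004
gripper_force: 0.0
```

Run:
```python
from h import *
s,R=tool();p,P,c=save("top","t3")
for box in [(.69,.72)]:
    h=P[...,:]
yel=cv2.cvtColor(p,cv2.COLOR_RGB2HSV).astype(int)
m=(yel[...,0]>18)&(yel[...,0]<34)&(yel[...,1]>120)&(P[...,2]>.07)&(P[...,2]<.1)&(P[...,1]<.02)&(P[...,1]>-.25)
q=P[m];print(len(q),q.min(0),q.max(0), cv2.minAreaRect(q[:,:2].astype(np.float32)))
```

```text
t 14.52 tcp [ 0.5928 -0.1124  0.1127] yang -94.39 z [ 0.002 -0.001 -1.   ] q [-0.27  0.22  1.61 -0.    1.31  1.38] op 0.0004 gf 0.0 F [ 1.6 -0.1 -0.8]
250 [ 0.49926669 -0.19751044  0.07820404] [ 0.57148389 -0.01721154  0.09419853] ((0.535071611404419, -0.10685587674379349), (0.17875242233276367, 0.06423024833202362), 86.99217224121094)
```

Request:
arm_command:
  targets:
    - {"x": 0.006,"y": -0.0005,"z": 0,"rx": 0,"ry": 0,"rz": 0,"claw": 255}
    - {"x": 0.01,"y": -0.001,"z": 0,"rx": 0,"ry": 0,"rz": 0,"claw": 255}
    - {"x": 0.01,"y": -0.001,"z": 0,"rx": 0,"ry": 0,"rz": 0,"claw": 255}

```text
t: 14.82
tool_pos: [0.5959, -0.1123, 0.1115]
orientation: [3.139, -0.12, -0.002]
force: [-4.3, 0.0, 2.9]
opening: 0.0003
gripper_force: 2.1
```

Request:
arm_command:
  targets:
    - {"x": 0.006,"y": -0.0005,"z": 0,"rx": 0,"ry": 0,"rz": 0,"claw": 255}
    - {"x": 0.01,"y": -0.001,"z": 0,"rx": 0,"ry": 0,"rz": 0,"claw": 255}
    - {"x": 0.01,"y": -0.001,"z": 0,"rx": 0,"ry": 0,"rz": 0,"claw": 255}

```text
t: 15.07
tool_pos: [0.602, -0.1127, 0.1114]
orientation: [3.139, -0.12, 0.002]
force: [-0.8, 0.2, 0.2]
opening: 0.0005
gripper_force: 0.0
```

Request:
arm_command:
  targets:
    - {"x": 0.006,"y": -0.0005,"z": 0,"rx": 0,"ry": 0,"rz": 0,"claw": 255}
    - {"x": 0.01,"y": -0.001,"z": 0,"rx": 0,"ry": 0,"rz": 0,"claw": 255}
    - {"x": 0.01,"y": -0.001,"z": 0,"rx": 0,"ry": 0,"rz": 0,"claw": 255}

```text
t: 15.32
tool_pos: [0.605, -0.1129, 0.1111]
orientation: [-3.139, 0.12, 0.007]
force: [-13.0, 2.1, 8.5]
opening: 0.0001
gripper_force: 6.2
```

The force fell to about 0 as the catch snapped, then rose to 13 N against the stop, so the guard is shut. I'll back off, rise and check.

Request:
arm_command:
  targets:
    - {"x": -0.02,"y": 0.002,"z": 0,"rx": 0,"ry": 0,"rz": 0,"claw": 255}
    - {"x": -0.05,"y": 0.003,"z": 0,"rx": 0,"ry": 0,"rz": 0,"claw": 255}
    - {"x": -0.05,"y": 0.003,"z": 0.06,"rx": 0,"ry": 0,"rz": 0,"claw": 255}
    - {"x": -0.05,"y": 0.003,"z": 0.14,"rx": 0,"ry": 0,"rz": 0,"claw": 255}
    - {"x": -0.05,"y": 0.003,"z": 0.22,"rx": 0,"ry": 0,"rz": 0,"claw": 255}
    - {"x": -0.05,"y": 0.08,"z": 0.28,"rx": 0,"ry": 0,"rz": 0,"claw": 255}
    - {"x": -0.07,"y": 0.15,"z": 0.28,"rx": 0,"ry": 0,"rz": 0,"claw": 255}
    - {"x": -0.09,"y": 0.23,"z": 0.28,"rx": 0,"ry": 0,"rz": 0,"claw": 255}
    - {"x": -0.1,"y": 0.31,"z": 0.28,"rx": 0,"ry": 0,"rz": 0,"claw": 255}
    - {"x": -0.12,"y": 0.39,"z": 0.28,"rx": 0,"ry": 0,"rz": 0,"claw": 255}

```text
t: 16.15
tool_pos: [0.5468, 0.0835, 0.2518]
orientation: [-3.139, 0.121, -0.003]
force: [1.0, 0.6, -1.0]
opening: 0.0004
gripper_force: 0.0
```

Request:
arm_command:
  targets:
    - {"x": -0.03,"y": 0.21,"z": -0.06,"rx": -0.032,"ry": -0.348,"rz": 0,"claw": 255}
    - {"x": -0.03,"y": 0.21,"z": -0.06,"rx": -0.032,"ry": -0.348,"rz": 0,"claw": 255}
    - {"x": -0.03,"y": 0.21,"z": -0.06,"rx": -0.032,"ry": -0.348,"rz": 0,"claw": 255}
    - {"x": -0.03,"y": 0.21,"z": -0.06,"rx": -0.032,"ry": -0.348,"rz": 0,"claw": 255}
    - {"x": -0.03,"y": 0.21,"z": -0.06,"rx": -0.032,"ry": -0.348,"rz": 0,"claw": 255}
    - {"x": -0.03,"y": 0.21,"z": -0.06,"rx": -0.032,"ry": -0.348,"rz": 0,"claw": 255}
    - {"x": -0.03,"y": 0.21,"z": -0.06,"rx": -0.032,"ry": -0.348,"rz": 0,"claw": 255}
    - {"x": -0.03,"y": 0.21,"z": -0.06,"rx": -0.032,"ry": -0.348,"rz": 0,"claw": 255}

```text
t: 16.82
tool_pos: [0.5307, 0.1873, 0.2205]
orientation: [2.917, -0.108, 1.058]
force: [0.2, 0.2, 1.2]
opening: 0.0007
gripper_force: 0.0
```

Run:
```python
from h import *
s,R=tool();print(R[:,0],R[:,1])
p,P,c=save("top","t4"); w,W,c=save("wrist","w10")
h=cv2.cvtColor(p,cv2.COLOR_RGB2HSV).astype(int)
m=(p.max(2)<60)&(P[...,2]>.11)&(P[...,2]<.13)&(P[...,1]<-.04)&(P[...,1]>-.15)&(P[...,0]>.56)&(P[...,0]<.68)
q=P[m];print("flag",len(q),len(q) and cv2.minAreaRect(q[:,:2].astype(np.float32)))
h=cv2.cvtColor(w,cv2.COLOR_RGB2HSV).astype(int)
m=(h[...,0]>40)&(h[...,0]<85)&(h[...,1]>100)&(W[...,2]>.03)&(W[...,2]<.13)&(abs(W[...,1]-.17)<.05)
q=W[m];print("button",len(q))
if len(q):
    print(q.mean(0),q.min(0),q.max(0)); u,S,v=np.linalg.svd(q-q.mean(0),full_matrices=False);print(v[2])
a=np.hstack([p[120:280,85:360].repeat(2,0).repeat(2,1)[:320],np.zeros((320,1,3),np.uint8)]);b=cv2.resize(w,(340,255));o=np.zeros((575,551,3),np.uint8);o[:320]=a;o[320:,:340]=b
cv2.imwrite("pics/c4.png",o[:,:,::-1])
```

```text
t 16.82 tcp [0.5307 0.1873 0.2205] yang -94.46 z [ 0.639 -0.058 -0.767] q [ 0.47 -0.5   2.22 -0.46  0.86  2.32] op 0.0007 gf 0.0 F [0.2 0.2 1.2]
[ 0.76526263 -0.05304662  0.64152877] [-0.07782511 -0.99691275  0.01040297]
flag 87 ((0.6165454387664795, -0.11313888430595398), (0.06562882661819458, 0.010726450942456722), 85.3201904296875)
button 630
[0.64401702 0.17584775 0.07105975] [0.63284069 0.15482577 0.05030008] [0.65699134 0.19529865 0.08081758]
[-0.73700512  0.00369876  0.67587704]
```

View pics/c4.png

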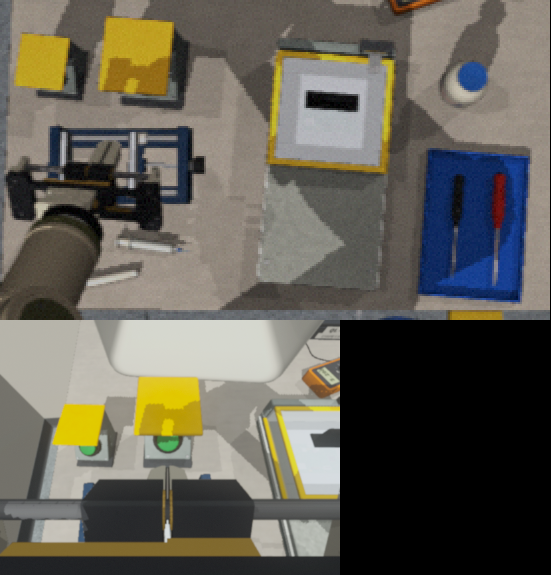

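The top view shows the guard shut, with its flag at the predicted shut position to within 1 mm. The green button at wrist inset (168,443) is measured at (.644, .176, .071), matching the model. Approaching along its axis.

Request:
arm_command:
  targets:
    - {"x": 0.05,"y": -0.007,"z": -0.07,"rx": 0,"ry": 0,"rz": 0,"claw": 255}
    - {"x": 0.1,"y": -0.013,"z": -0.14,"rx": 0,"ry": 0,"rz": 0,"claw": 255}
    - {"x": 0.139,"y": -0.018,"z": -0.202,"rx": 0,"ry": 0,"rz": 0,"claw": 255}
    - {"x": 0.139,"y": -0.018,"z": -0.202,"rx": 0,"ry": 0,"rz": 0,"claw": 255}
    - {"x": 0.139,"y": -0.018,"z": -0.202,"rx": 0,"ry": 0,"rz": 0,"claw": 255}
    - {"x": 0.139,"y": -0.018,"z": -0.202,"rx": 0,"ry": 0,"rz": 0,"claw": 255}

```text
t: 17.42
tool_pos: [0.6028, 0.1774, 0.1218]
orientation: [2.915, -0.114, 1.063]
force: [-0.1, -0.5, 1.0]
opening: 0.0007
gripper_force: 0.0
```

Run:
```python
from h import *
s,R=tool()
```

```text
t 17.42 tcp [0.6028 0.1774 0.1218] yang -94.68 z [ 0.641 -0.06  -0.765] q [ 0.37 -0.17  2.16 -0.56  0.58  2.4 ] op 0.0007 gf 0.0 F [-0.1 -0.5  1. ]
```

Request:
arm_command:
  targets:
    - {"x": 0.025,"y": -0.002,"z": -0.035,"rx": 0,"ry": 0,"rz": 0,"claw": 255}
    - {"x": 0.049,"y": -0.003,"z": -0.067,"rx": 0,"ry": 0,"rz": 0,"claw": 255}
    - {"x": 0.049,"y": -0.003,"z": -0.067,"rx": 0,"ry": 0,"rz": 0,"claw": 255}
    - {"x": 0.049,"y": -0.003,"z": -0.067,"rx": 0,"ry": 0,"rz": 0,"claw": 255}

```text
t: 17.75
tool_pos: [0.627, 0.1767, 0.09]
orientation: [2.915, -0.113, 1.067]
force: [-0.4, -0.7, -0.2]
opening: 0.0004
gripper_force: 0.0
```

Request:
arm_command:
  targets:
    - {"x": 0.008,"y": -0.001,"z": -0.009,"rx": 0,"ry": 0,"rz": 0,"claw": 255}
    - {"x": 0.013,"y": -0.001,"z": -0.0155,"rx": 0,"ry": 0,"rz": 0,"claw": 255}
    - {"x": 0.013,"y": -0.001,"z": -0.0155,"rx": 0,"ry": 0,"rz": 0,"claw": 255}
    - {"x": 0.013,"y": -0.001,"z": -0.0155,"rx": 0,"ry": 0,"rz": 0,"claw": 255}

```text
t: 18.08
tool_pos: [0.6329, 0.1763, 0.0804]
orientation: [2.915, -0.111, 1.065]
force: [0.7, 0.8, 2.6]
opening: 0.0005
gripper_force: 0.9
```

Run:
```python
from h import *
s,R=tool(); n=np.array([-.64,.058,.766]);print("along",(s["tool_pos"]-np.array([.6323,.1753,.0811]))@n,"Fn",s["force"]@n)
```

```text
t 18.08 tcp [0.6329 0.1763 0.0804] yang -94.55 z [ 0.642 -0.058 -0.764] q [ 0.34 -0.02  2.11 -0.63  0.48  2.47] op 0.0005 gf 0.9 F [0.7 0.8 2.6]
along -0.0008222608538110463 Fn 1.608966157615552
```

Contact is where expected. Pressing 9 mm further.

Request:
arm_command:
  targets:
    - {"x": 0.005,"y": -0.0005,"z": -0.006,"rx": 0,"ry": 0,"rz": 0,"claw": 255}
    - {"x": 0.009,"y": -0.001,"z": -0.011,"rx": 0,"ry": 0,"rz": 0,"claw": 255}
    - {"x": 0.012,"y": -0.001,"z": -0.014,"rx": 0,"ry": 0,"rz": 0,"claw": 255}
    - {"x": 0.012,"y": -0.001,"z": -0.014,"rx": 0,"ry": 0,"rz": 0,"claw": 255}
    - {"x": 0.012,"y": -0.001,"z": -0.014,"rx": 0,"ry": 0,"rz": 0,"claw": 255}

```text
t: 18.5
tool_pos: [0.6384, 0.176, 0.074]
orientation: [2.915, -0.111, 1.064]
force: [-37.0, -1.4, 35.9]
opening: 0.0008
gripper_force: 25.4
```

Run:
```python
from h import *
s,R=tool(); n=np.array([-.64,.058,.766]);print("along",(s["tool_pos"]-np.array([.6323,.1753,.0811]))@n,"Fn",s["force"]@n)
```

```text
t 18.5 tcp [0.6384 0.176  0.074 ] yang -94.58 z [ 0.642 -0.059 -0.764] q [ 0.34  0.01  2.1  -0.64  0.47  2.49] op 0.0008 gf 25.35 F [-37.   -1.4  35.9]
along -0.009239974397371682 Fn 51.1380447382959
```

The cap has bottomed after about 8.4 mm of travel. I'll back out along the axis.

Request:
arm_command:
  targets:
    - {"x": -0.012,"y": 0.001,"z": 0.014,"rx": 0,"ry": 0,"rz": 0,"claw": 255}
    - {"x": -0.04,"y": 0.004,"z": 0.048,"rx": 0,"ry": 0,"rz": 0,"claw": 255}
    - {"x": -0.08,"y": 0.007,"z": 0.096,"rx": 0,"ry": 0,"rz": 0,"claw": 255}
    - {"x": -0.12,"y": 0.011,"z": 0.144,"rx": 0,"ry": 0,"rz": 0,"claw": 255}
    - {"x": -0.16,"y": 0.015,"z": 0.2,"rx": 0,"ry": 0,"rz": 0,"claw": 255}
    - {"x": -0.2,"y": 0.018,"z": 0.26,"rx": 0,"ry": 0,"rz": 0,"claw": 255}
    - {"x": -0.2,"y": 0.018,"z": 0.26,"rx": 0,"ry": 0,"rz": 0,"claw": 255}
    - {"x": -0.2,"y": 0.018,"z": 0.26,"rx": 0,"ry": 0,"rz": 0,"claw": 255}
    - {"x": -0.2,"y": 0.018,"z": 0.26,"rx": 0,"ry": 0,"rz": 0,"claw": 255}

```text
t: 19.25
tool_pos: [0.538, 0.1843, 0.2013]
orientation: [2.916, -0.111, 1.061]
force: [-0.2, 0.1, -0.6]
opening: 0.0004
gripper_force: 0.0
```

Run:
```python
from h import *
s,R=tool()
p,P,c=save("top","t5"); w,W,c=save("wrist","w11")
m=(p.max(2)<60)&(P[...,2]>.11)&(P[...,2]<.13)&(P[...,1]<-.04)&(P[...,1]>-.15)&(P[...,0]>.56)&(P[...,0]<.68)
q=P[m];print("flag",len(q),cv2.minAreaRect(q[:,:2].astype(np.float32)))
h=cv2.cvtColor(w,cv2.COLOR_RGB2HSV).astype(int)
m=(h[...,0]>40)&(h[...,0]<85)&(h[...,1]>100)&(W[...,2]>.03)&(W[...,2]<.13)&(abs(W[...,1]-.17)<.05)
q=W[m];print("button",len(q),q.mean(0),np.median(q,0), np.percentile((q-[.6443,.1742,.073])@np.array([-.64,.058,.766]),[10,50,90]))
q=np.load("w10.npz");w,W=q["p"],q["P"]
h=cv2.cvtColor(w,cv2.COLOR_RGB2HSV).astype(int)
m=(h[...,0]>40)&(h[...,0]<85)&(h[...,1]>100)&(W[...,2]>.03)&(W[...,2]<.13)&(abs(W[...,1]-.17)<.05)
q=W[m];print("before",np.percentile((q-[.6443,.1742,.073])@np.array([-.64,.058,.766]),[10,50,90]))
```

```text
t 19.25 tcp [0.538  0.1843 0.2013] yang -94.57 z [ 0.64  -0.059 -0.766] q [ 0.45 -0.47  2.23 -0.48  0.81  2.33] op 0.0004 gf 0.0 F [-0.2  0.1 -0.6]
flag 88 ((0.6165482997894287, -0.1132020577788353), (0.06544642895460129, 0.01057385839521885), 85.26046752929688)
button 752 [0.64451864 0.17558824 0.071775  ] [0.64468262 0.17547788 0.07240081] [-0.00176532 -0.0005738   0.00036354]
before [-0.00188513 -0.00058762  0.00032453]
```

The button is back up, the guard is still shut and the arm touches nothing. Handing in.

```bash
python3 -c "
from plant import robot
print(robot.close_job())"
```

```text
the job is handed in; nothing more can be done
None
```

The job is handed in at about 19 s of the 72 s, with no verdict shown: both screwdrivers lie flat in the tray, the guard measures shut and caught, and the start button was pressed fully down and has come back up.

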